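# Slide a thin steel strip off the surface plate and load it in the drill vice

## Robot

A 7-joint arm with a two-finger parallel gripper is mounted at the origin on the work surface. World frame = base frame: x ahead of the robot, y to its left, z up, the work surface at z = 0. Lengths are in m, angles in rad, forces in N, time in s.
With the tool pointing down it reaches from about 0.4 to 0.9 m from the base axis. Payload 5.5 kg.
Tool frame: the origin (TCP) lies midway between the tips of the shut fingers; the grasp point (between the pads) lies r.grasp_offset behind it (r.grasp_offset is the distance from the TCP to the grasp point, in m); z points along the fingers, y is the line along which they close (so a half turn about z gives the same grasp; the last joint's range is limited). The gripper opens to 85 mm and grips with 20 to 120 N. Pads are 22 mm wide; open, the fingers measure 114 mm over their backs; the gripper's body (76 mm by 85 mm) begins 54 mm behind the grasp point. The pads swing forward as they close: fully open they stand 13 mm farther back than shut.
Start: joints at [-1.024, 0.501, -0.427, 1.55, 0.221, 1.138, -0.21], TCP at [0.182, 0.624, 0.231] pointing down, gripper open.
Joint ranges: [-2.88, 2.88], [-0.31, 2.03], [-1.54, 1.56], [0.2, 2.42], [-1.41, 4.55], [0.19, 2.02], [-2.57, 2.57]. Speed limits (rad/s): [2.57, 2.57, 3.14, 3.14, 3.14, 3.14, 3.14].

## Interface

Orientations are given as a unit quaternion [w, x, y, z].
In Python, from cell import r gives the robot as it stands. The module is installed in compiled form; this text tells all that it offers. Calls block until the motion is done:
- r.reach(position, orientation): joint-space move of the TCP to a pose.
- r.servo_line(position, rot=None, v=0.15): straight line of the TCP; rot=None keeps the orientation; v is the mean speed in m/s.
- r.move_j(angles): joint-space move.
- r.open_gripper() and r.close_gripper(grasp_force=None): open the fingers fully, or close them until they stop; grasp_force is the grip in N (None keeps the last).
- r.hold(seconds).
- r.solve_ik(position, orientation): joint angles nearest the present ones, or None.
- r.camera(name): name is "scene" or "top" or "wrist"; returns the picture (420x560x3 uint8, blue, green, red); there is no depth.
- r.camera_model(name): a dict with "mtx" (3x3 intrinsics, pixels), "rvec" (rotation vector, rad) and "tvec" (3), from world to camera coordinates, as OpenCV has them. Camera axes: x right, y down, z forward; pixel columns grow to the right and rows downward; lengths in m; the calibration is good to about 2 mm. A picture is of the moment at which its call begins: read the wrist's pose just before it. camera_model takes no time and is no camera call; for the wrist camera it gives the pose at the moment of the call.
A pose or a line that the arm cannot do raises r.MotionError and nothing moves.
- r.close_job(): hands the job in; it is judged then, once.
Readings, each from a call of its own:
- r.read_time(): time.
- r.read_joints(): joint angles.
- r.read_joint_vel(): joint speeds.
- r.read_joint_efforts(): joint torques, N m.
- r.read_eef_pos(): TCP position.
- r.read_tool_rot(): TCP orientation.
- r.read_force(): force on the tool from outside, world axes, zero at the start.
- r.read_wrist_torque(): the same for the moment, N m.
- r.read_finger_gap(): opening from 0.0 (shut) to 1.0 (fully open).
- r.read_gripper_force(): force on a finger pad.
Only numpy, scipy, OpenCV 4.12 (cv2) and the standard library are available. Lean on these libraries where they do the work, as an engineer would, in place of code of your own. Each camera call takes 0.05 s, during which the arm holds its last target. There are 200 camera calls.

## Task

The thin steel strip lies flat on the surface plate, its tail end against the angle plate. Press on it lightly with closed fingertips and slide it, without lifting, over the edge facing the vice until about 45 mm overhangs; then grip it there by its long edges and pick it up. Lay it flat on the two parallels between the open vice jaws, push its tail gently but positively home against the pin of the work stop, and let go; never bear hard on the surface plate, vice or stop, and leave everything else where it stands.

Things in the scene. Friction and masses are not known exactly. Their poses are not given: they have to be found in the camera images.
- strip: Thin flat bar to be loaded: bright steel, scribed lines, 50 mm wide (x), 160 long (y), 3 thick, about 0.19 kg. Origin: centre of its underside. Its +y end (tail) starts 1 to 3 mm from the angle plate. It slips on the oiled surface plate more easily than fingertips slip on it: a push down of 5 to 9 N drags it along; slid under more than about 11 N it would score the plate.
- strip_lead (a point): Middle of the strip's -y (lead) end face, half way up its thickness; axes as the strip. This end points to the plate edge that must be overhung.
- plate: Cast-iron surface plate, fixed on the bench: 200 mm (x) by 300 mm (y), flat top 60 mm above the bench. Its top slab is 20 mm thick; below it the skirt is set back 12 mm. Origin: centre of its underside. Rigid and easily marked: touch down on the strip at under 8 mm/s (a faster touch knocks it with over 30 N), and keep bare fingers off its top.
- plate_edge (a point): Middle of the upper -y edge of the surface plate, the edge that faces the vice: its y axis points back over the plate, so a point 45 mm beyond the edge has y = -0.045 in this frame.
- angle_plate: Loose cast-iron angle plate, 80 mm (x) by 50 mm (y) by 50 mm high, 1.2 kg, standing on the surface plate with its upright face (at its y = -25 mm) towards the strip's tail. Origin: centre of its underside. Leave it.
- vice: Drill-press vice, fixed. Origin: centre of its underside, below the middle of the jaw gap. Jaws 80 mm long (its y -40 to 40 mm), faces at its x = -28 and 28 mm, tops 74 mm above the bench. Against each jaw stands a parallel, 10 mm thick, y -45 to 45 mm, top 68 mm above the bench; the strip lies on both, its y along the vice's y. Ears 12 mm high reach to y = -64 and 64 mm, the screw to x = -190 mm.
- work_stop: Work stop: steel arm across the jaw gap, on a rod in the +x (fixed) jaw. Origin: on the arm's flat face that looks to its own -y, 69 mm above the bench, in line with the gap's middle; axes as the vice. From there a rigid pin, 10 mm thick, sticks out to -y; its reach, 5 to 28 mm, differs each time and is not reported. Find its tip by feel with the strip's tail; push home with about 6 N, never 15 N.
- v_block: Small steel V-block, 34 x 45 x 32 mm, on the surface plate beside the strip. Leave it.
- hammer: Engineer's hammer, wooden handle, lying on the bench. Leave it.
- punch: Centre punch, 110 mm long, lying on the bench. Leave it.
- square: Engineer's square, lying on the bench. Leave it.
- offcuts: Two flat offcuts, 60 x 90 mm, one on the other, on the bench beside the vice. Leave them.
- oiler: Round oil bottle, 56 mm across, 130 mm tall, at the back of the bench. Leave it.
Mind the look-alikes: they are no part of the job. Of the things that look like the strip, the middle-sized one is meant.

How it is judged:
By the outcome, as a careful person would: the job done as asked, in the order asked, and still so for the second after the job is handed in, with the robot touching nothing.
It also fails if it takes over 67 s, if anything falls off the work surface, if the arm or the gripper's body presses on something with over 40 N, if the wrist force passes 120 N, or if a joint passes its speed limit or range.

## Working session

There is one attempt and no reset: what is moved stays moved. The work goes in short steps, each a Python script; the robot and the scene stay as the last script left them, time stands still between calls to the robot, and variables do not carry over. Pictures are saved under pics/ and viewed, at most 10 in all, crops included, and the job is handed in when it is done.

```bash
mkdir -p pics; ls
python3 - <<'E'
from cell import r
import cv2
for n in("scene","top"):
    cv2.imwrite(f"pics/{n}0.png",r.camera(n)); print(n,r.camera_model(n))
print(r.read_time(),r.grasp_offset,r.read_tool_rot(),r.read_force())
E
```

```text
pics
scene {'mtx': array([[452.57204983,   0.        , 272.63664532],
       [  0.        , 452.57204983, 200.1482074 ],
       [  0.        ,   0.        ,   1.        ]]), 'rvec': array([ 1.84730189,  1.68588038, -0.66427207]), 'tvec': array([-0.05888783, -0.27993774,  1.67620025])}
top {'mtx': array([[389.54490083,   0.        , 282.68259473],
       [  0.        , 389.54490083, 211.27467784],
       [  0.        ,   0.        ,   1.        ]]), 'rvec': array([ 2.16844515, -2.11898656,  0.15142941]), 'tvec': array([-0.00430549,  0.49486035,  1.33967757])}
0.1 0.0187 [-1.53864775e-04  1.41426820e-01  9.89948335e-01 -8.50990015e-04] [ 0.20744874 -0.19930022 -0.22974429]
```

View pics/top0.png

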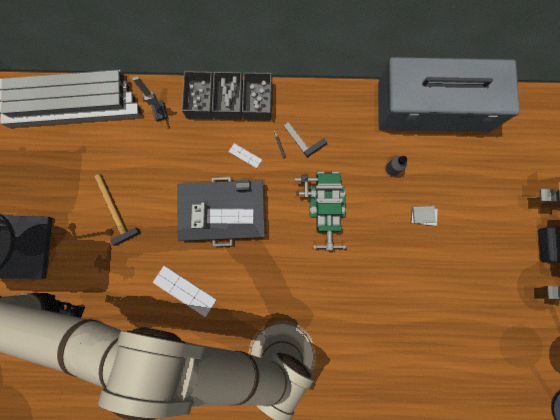

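View pics/scene0.png

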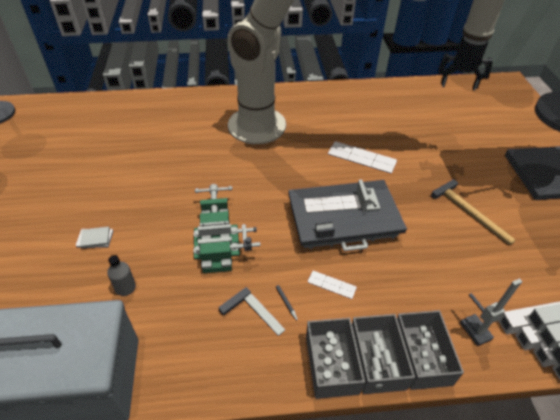

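Strip candidates in the top view are the small one at (245,155) on the bench, the middle one at (231,216) on the plate, and the large one at (184,290) on the bench. The offcuts at (424,215) are square-ish. I choose the middle one on the surface plate, between the angle plate (198,215) and the V-block (243,186). The vice is at (328,200), with the stop at (305,190).

```bash
cat > h.py <<'E'
from cell import r
import numpy as np, cv2
from scipy.spatial.transform import Rotation as R
def cam(n):
    m=r.camera_model(n); return m["mtx"],cv2.Rodrigues(m["rvec"])[0],np.array(m["tvec"]).ravel()
def ray(px,z,c):
    K,Rm,t=c; px=np.atleast_2d(px).astype(float)
    d=np.c_[px,np.ones(len(px))]@np.linalg.inv(K).T@Rm
    o=-Rm.T@t; return o+d*((z-o[2])/d[:,2])[:,None]
def down(yaw):  # tool pointing down, tool y axis at angle yaw from world x... (closing direction)
    y=np.array([np.cos(yaw),np.sin(yaw),0]); z=np.array([0,0,-1.]); x=np.cross(y,z)
    return R.from_matrix(np.c_[x,y,z]).as_quat(scalar_first=True)
E
python3 - <<'E'
from h import *
c=cam("top")
print(ray([[209,209],[253,209],[253,222],[209,222]],.063,c))
print(ray([[265,181],[264,239],[178,183],[178,241]],.06,c))
print("vice",ray([[328,197],[304,190]],.07,c))
K,Rm,t=cam("wrist"); o=-Rm.T@t
Rt=R.from_quat(r.read_tool_rot(),scalar_first=True).as_matrix()
print("cam in tool",Rt.T@(o-r.read_eef_pos()), (Rm@Rt).round(3),K)
im=cv2.resize(r.camera("top")[170:260,160:360],None,fx=4,fy=4,interpolation=cv2.INTER_CUBIC); cv2.imwrite("pics/crop1.png",im)
for yaw in (0,np.pi):
  print(r.solve_ik([.45,.1,.4],down(yaw)),r.solve_ik([.45,.0,.25],down(yaw)))
E
```

```text
[[0.49300953 0.26248777 0.063     ]
 [0.49649551 0.10996758 0.063     ]
 [0.45117046 0.10841144 0.063     ]
 [0.44768732 0.26018792 0.063     ]]
[[0.59727077 0.07151171 0.06      ]
 [0.39365098 0.06886746 0.06      ]
 [0.58318294 0.37658288 0.06      ]
 [0.37997329 0.36391878 0.06      ]]
vice [[ 0.54336372 -0.14874098  0.07      ]
 [ 0.56615876 -0.06533108  0.07      ]]
cam in tool [ 0.07635454 -0.00052264 -0.14260849] [[-0.     1.    -0.001]
 [-0.955 -0.    -0.296]
 [-0.296  0.001  0.955]] [[319.36243004   0.         277.69025399]
 [  0.         319.36243004 211.40398013]
 [  0.           0.           1.        ]]
[-3.27967972e-01 -3.90470603e-03  5.08839076e-02  1.77366306e+00
  2.02597461e-04  1.37182925e+00 -2.77124496e-01] [-0.19061308  0.08637688  0.13870799  2.02354125 -0.01389267  1.03254255
 -0.04529341]
None None
```

View pics/crop1.png

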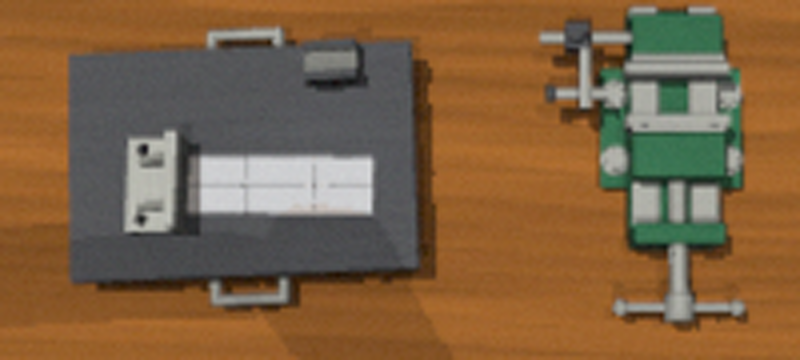

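The crop shows the bright strip at crop (190–373,155–213), with its tail at the angle plate and its lead facing right. The vice screw points to world -x, and the stop arm is at crop (587,75), on the vice's +y side. I'll measure these up close with the wrist camera.

Run:
```python
from h import *
import pickle
D={}
for n,p in (("plate",[.47,.15,.25]),("vice",[.54,-.125,.22])):
    r.reach(p,down(0)); r.hold(.2)
    c=cam("wrist"); im=r.camera("wrist"); D[n]=(c,im); cv2.imwrite(f"pics/w_{n}.png",im)
    print(n,r.read_time(),r.read_eef_pos())
pickle.dump(D,open("D.pkl","wb"))
```

```text
plate 2.4 [0.4698743  0.1506476  0.24985425]
vice 3.75 [ 0.54031428 -0.12339526  0.22021609]
```

View pics/w_plate.png

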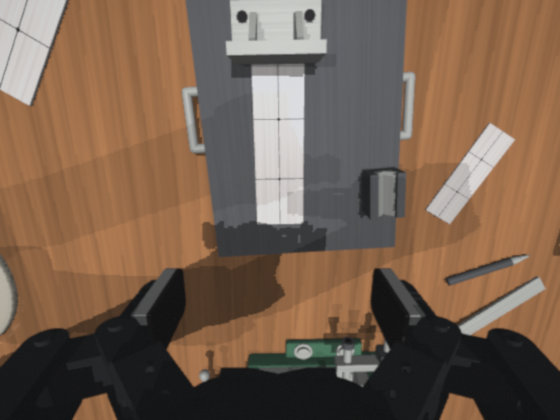

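View pics/w_vice.png

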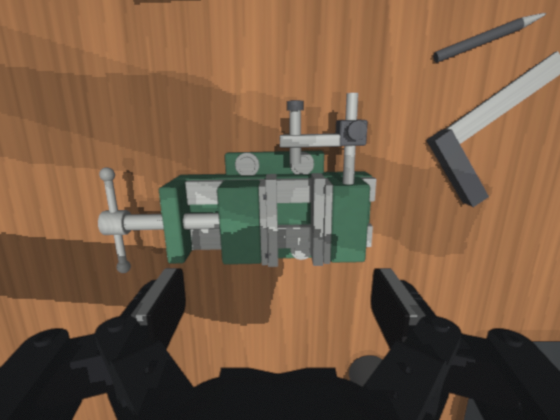

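The plate view shows the strip at (252–304, 65–226) and the plate edge from (217,255) to (395,246). The vice view shows the jaw/parallel strips at columns 261–277 and 314–330, rows 176–264, with the stop arm at (280–340,140) and the pin near (296,155).

Run:
```python
from h import *
import pickle
D=pickle.load(open("D.pkl","rb"))
c,im=D["plate"]; g=cv2.cvtColor(im,cv2.COLOR_BGR2GRAY)
m=((g>170)*255).astype(np.uint8); m[:,:235]=0;m[:,325:]=0;m[:62]=0;m[240:]=0
m=cv2.morphologyEx(m,cv2.MORPH_CLOSE,np.ones((5,5)))
k=max(cv2.findContours(m,0,1)[0],key=cv2.contourArea)
P=ray(k[:,0,:],.063,c); (x,y),(w,h),a=cv2.minAreaRect((P[:,:2]*1000).astype(np.float32))
print("strip",x,y,w,h,a,cv2.boundingRect(k))
# plate edge: dark->wood transition, subpixel by saturation
s=cv2.cvtColor(im,cv2.COLOR_BGR2HSV)[...,1].astype(int)
pts=[]
for u in list(range(225,250))+list(range(310,390)):
    col=s[232:275,u]; d=np.diff(cv2.GaussianBlur(col.astype(np.float32).reshape(-1,1),(1,5),0).ravel()); pts.append((u,232.5+d.argmax()))
pts=np.array(pts); E=ray(pts,.06,c); f=np.polyfit(E[:,0],E[:,1],1); res=E[:,1]-np.polyval(f,E[:,0]); ok=abs(res-np.median(res))<.002
f=np.polyfit(E[ok,0],E[ok,1],1); print("edge slope",f[0],"y at strip x",np.polyval(f,x/1000),ok.sum(),len(ok),pts[::15].tolist())
c,im=D["vice"]
cv2.imwrite("pics/crop2.png",cv2.resize(im[90:275,230:380],None,fx=5,fy=3.2*1.0/1.0*1.0 if 0 else 5,interpolation=cv2.INTER_CUBIC)[:,:][::1][0:925:1] if 0 else cv2.resize(im[125:275,225:380],None,fx=4,fy=4,interpolation=cv2.INTER_CUBIC))
g=cv2.cvtColor(im,cv2.COLOR_BGR2GRAY)
for v in (190,215,240,255): print(v,g[v,252:340].tolist())
```

```text
strip 469.87591552734375 185.8450469970703 49.56386947631836 150.30906677246094 1.0026296377182007 (252, 74, 52, 150)
edge slope 0.06495051803434834 y at strip x 0.0737670648780008 105 105 [[225.0, 256.5], [240.0, 255.5], [315.0, 250.5], [330.0, 250.5], [345.0, 249.5], [360.0, 248.5], [375.0, 247.5]]
190 [88, 87, 87, 87, 82, 76, 89, 128, 145, 146, 147, 147, 144, 137, 142, 145, 147, 147, 147, 146, 147, 147, 147, 144, 138, 142, 146, 147, 147, 146, 147, 147, 147, 147, 146, 147, 147, 146, 146, 146, 149, 156, 160, 162, 163, 163, 164, 164, 163, 164, 164, 163, 163, 163, 163, 163, 154, 119, 83, 67, 64, 80, 116, 138, 146, 147, 147, 146, 147, 147, 137, 104, 80, 95, 130, 144, 147, 147, 147, 139, 108, 82, 79, 84, 87, 87, 87, 87]
215 [89, 88, 89, 88, 88, 85, 79, 91, 129, 144, 147, 147, 147, 144, 138, 143, 147, 148, 148, 148, 150, 156, 160, 157, 140, 113, 97, 94, 94, 94, 94, 94, 95, 94, 95, 94, 95, 94, 94, 95, 95, 95, 95, 95, 94, 94, 94, 94, 95, 94, 95, 95, 94, 88, 69, 54, 47, 45, 50, 58, 65, 95, 142, 161, 163, 164, 164, 164, 163, 164, 164, 153, 124, 135, 156, 162, 164, 164, 156, 127, 97, 88, 94, 97, 97, 96, 96, 96]
240 [68, 69, 68, 68, 68, 68, 65, 62, 74, 100, 110, 112, 111, 112, 108, 95, 94, 107, 112, 113, 113, 113, 113, 113, 109, 97, 90, 89, 88, 89, 89, 89, 88, 93, 106, 112, 112, 113, 113, 113, 113, 113, 113, 113, 113, 131, 166, 167, 137, 117, 113, 113, 113, 113, 113, 110, 102, 95, 86, 76, 76, 90, 106, 112, 113, 112, 111, 109, 109, 108, 102, 89, 81, 85, 87, 87, 87, 85, 75, 61, 53, 51, 54, 54, 57, 70, 88, 94]
255 [67, 68, 68, 68, 68, 69, 66, 64, 67, 86, 104, 108, 99, 77, 61, 60, 74, 90, 99, 108, 112, 113, 113, 112, 109, 94, 78, 69, 68, 68, 68, 68, 69, 76, 93, 101, 104, 108, 110, 118, 138, 163, 175, 182, 183, 186, 188, 188, 188, 188, 188, 185, 170, 139, 119, 115, 113, 108, 96, 80, 79, 96, 108, 112, 112, 112, 113, 112, 112, 111, 103, 93, 104, 110, 111, 112, 111, 106, 84, 68, 65, 67, 67, 77, 98, 108, 109, 109]
```

View pics/crop2.png

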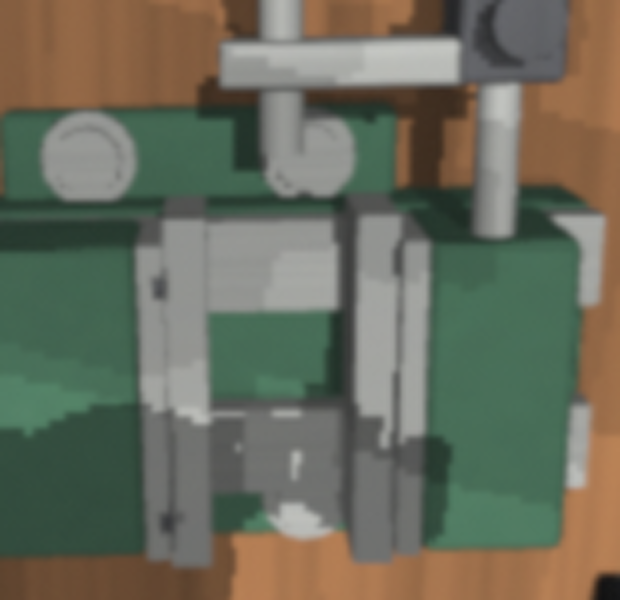

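Run:
```python
from h import *
import pickle
D=pickle.load(open("D.pkl","rb"))
c,im=D["vice"]
L=ray([[265,190],[266,215],[267.3,240]],.073,c)[:,:2];Rr=ray([[324.3,190],[324.3,215],[324,240]],.073,c)[:,:2]
print("faces",L.round(4).tolist(),Rr.round(4).tolist())
f=lambda A:np.polyfit(A[:,1],A[:,0],1)[0]
print("yaw L,R",-f(L),-f(Rr))
print("parallels ends",ray([[273,179.2],[273.5,266.2],[319.5,178.5],[318,265.5]],.068,c).round(4).tolist())
print("arm face z.069/.075, pin tip",ray([[282,146.7],[335,145.5]],.069,c).round(4).tolist(),ray([[296,168]],.074,c).round(4).tolist())
print("pin axis",ray([[295.6,152],[296,162]],.074,c).round(4).tolist())
c,im=D["plate"]; g=cv2.GaussianBlur(cv2.cvtColor(im,cv2.COLOR_BGR2GRAY),(3,3),0).astype(int)
A=[];B=[]
for v in range(80,215):
    d=np.diff(g[v,235:325]); A.append((235.5+d.argmax(),v));B.append((235.5+d.argmin(),v))
for P in(A,B):
    P=ray(P,.063,c); q=np.polyfit(P[:,1],P[:,0],1); ok=abs(P[:,0]-np.polyval(q,P[:,1]))<.0015; q=np.polyfit(P[ok,1],P[ok,0],1); print("edge x at y=.19",np.polyval(q,.19),"yaw",-q[0],ok.sum())
l=ray([(u,200.5+np.diff(g[200:245,u]).argmin()) for u in range(262,300)],.063,c); print("lead",np.polyfit(l[:,0]-.47,l[:,1],1))
l=ray([(u,55.5+np.diff(g[55:80,u]).argmax()) for u in range(262,300)],.063,c); print("tail",np.polyfit(l[:,0]-.47,l[:,1],1))
```

```text
faces [[0.5277, -0.1165], [0.5285, -0.1409], [0.5296, -0.1665]] [[0.5829, -0.1163], [0.5841, -0.1407], [0.5849, -0.1664]]
yaw L,R 0.036131339555490104 0.04014004136652812
parallels ends [[0.5351, -0.1072, 0.068], [0.5355, -0.1974, 0.068], [0.5787, -0.1064, 0.068], [0.5809, -0.1964, 0.068]]
arm face z.069/.075, pin tip [[0.5433, -0.0771, 0.069], [0.5913, -0.0759, 0.069]] [[0.5561, -0.0956, 0.074]]
pin axis [[0.5555, -0.0813, 0.074], [0.556, -0.0902, 0.074]]
edge x at y=.19 0.4447204829145509 yaw 0.017719008374830494 135
edge x at y=.19 0.494765225993304 yaw 0.014500233149859683 135
lead [0.00192305 0.11044971]
tail [-0.02675151  0.25986276]
```

Run:
```python
from h import *
r.close_gripper(30)
yaw=.016; q=down(yaw); d=np.array([np.sin(yaw),-np.cos(yaw)])
p0=np.array([.4697-.01*yaw,.200])
r.reach([*p0,.12],q); r.servo_line([*p0,.069],q,v=.06); r.hold(.3)
b=np.mean([r.read_force() for _ in range(5)],0); print("t",r.read_time(),"bias",b,r.read_eef_pos())
z=.069; F=0
fz=lambda:r.read_force()[2]-b[2]
while F<1 and z>.058:
    z-=.0005; r.servo_line([*p0,z],q,v=.004); F=fz()
print("touch",z,F,r.read_time())
for i in range(40):
    if F>6.3: break
    z-=.0001 if F>4 else .0002; r.servo_line([*p0,z],q,v=.004); F=fz()
print("pressed",z,F,r.read_eef_pos(),r.read_time())
log=[];s=0;S=.0816
while s<S-1e-6:
    s=min(S,s+.004); z-=np.clip((7-F),-3,3)*.00006
    r.servo_line([*(p0+d*s),z],q,v=.03); f=r.read_force()-b; F=f[2]; log.append((round(s,3),round(z,5),*f.round(1)))
    if F>9.8 or F<3.5: print("abort");break
print(log[::3],min(l[4] for l in log),max(l[4] for l in log),r.read_time())
r.servo_line([*(p0+d*s),z+.004],q,v=.02)
r.servo_line([*(p0+d*s),.11],q,v=.08)
```

```text
t 7.125 bias [-0.40792721  0.46439054 -0.23728564] [0.46974613 0.20011516 0.0693099 ]
touch 0.068 1.1762929352096625 7.675
pressed 0.06269999999999985 7.697976718708329 [0.46958014 0.20000194 0.06312215] 14.425
[(0.004, np.float64(0.06274), np.float64(-0.1), np.float64(0.3), np.float64(5.1)), (0.016, np.float64(0.06254), np.float64(0.6), np.float64(1.8), np.float64(6.6)), (0.028, np.float64(0.06253), np.float64(0.6), np.float64(1.6), np.float64(7.2)), (0.04, np.float64(0.0625), np.float64(0.7), np.float64(2.0), np.float64(7.3)), (0.052, np.float64(0.06248), np.float64(0.2), np.float64(1.7), np.float64(7.6)), (0.064, np.float64(0.06256), np.float64(0.1), np.float64(1.2), np.float64(7.4)), (0.076, np.float64(0.06252), np.float64(1.3), np.float64(2.1), np.float64(6.7))] 5.1 7.9 20.3417
```

Run:
```python
from h import *
r.reach([.471,.075,.22],down(.016)); r.hold(.15)
c=cam("wrist"); im=r.camera("wrist"); cv2.imwrite("pics/w2.png",im); print(r.read_time())
import pickle; pickle.dump((c,im),open("E.pkl","wb"))
r.open_gripper(); print(r.read_time())
```

```text
22.125
22.9083
```

View pics/w2.png

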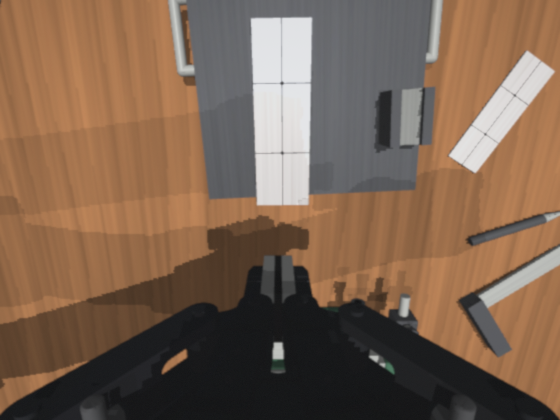

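The strip moved less than commanded: its lead is at row 206 and the plate edge at row ~195, so it overhangs only slightly. I'll measure it.

```bash
cat >> h.py <<'E'
def measure(c,im,cols,vlead,vtail,vs,ecols,ev):
    g=cv2.GaussianBlur(cv2.cvtColor(im,cv2.COLOR_BGR2GRAY),(3,3),0).astype(int); o={}
    s=cv2.GaussianBlur(cv2.cvtColor(im,cv2.COLOR_BGR2HSV)[...,1],(3,3),0).astype(int)
    A=[];B=[]
    for v in range(*vs):
        d=np.diff(g[v,cols[0]-12:cols[1]+12]); A.append((cols[0]-11.5+d.argmax(),v));B.append((cols[0]-11.5+d.argmin(),v))
    for n,P in(("L",A),("R",B)):
        P=ray(P,.063,c); q=np.polyfit(P[:,1],P[:,0],1); ok=abs(P[:,0]-np.polyval(q,P[:,1]))<.0015; o[n]=np.polyfit(P[ok,1],P[ok,0],1)
    for n,(a,b),sg in(("lead",vlead,-1),("tail",vtail,1)):
        P=ray([(u,a+.5+(sg*np.diff(g[a:b,u])).argmax()) for u in range(cols[0]+10,cols[1]-10)],.063,c); o[n]=np.median(P[:,1])
    P=ray([(u,ev[0]+.5+np.diff(s[ev[0]:ev[1],u]).argmax()) for a,b in ecols for u in range(a,b)],.06,c)
    q=np.polyfit(P[:,0],P[:,1],1); ok=abs(P[:,1]-np.polyval(q,P[:,0]))<.002; o["edge"]=np.polyfit(P[ok,0],P[ok,1],1)
    yc=(o["lead"]+.08); o["xc"]=(np.polyval(o["L"],yc)+np.polyval(o["R"],yc))/2
    o["yedge"]=np.polyval(o["edge"],o["xc"]); o["overhang"]=o["yedge"]-o["lead"]; return o
E
python3 - <<'E'
from h import *
import pickle
c,im=pickle.load(open("E.pkl","rb"))
print(measure(c,im,(254,310),(190,225),(8,30),(30,185),((215,245),(320,405)),(180,212)))
E
```

```text
{'L': array([-0.02950846,  0.44999954]), 'R': array([-0.02711425,  0.49997091]), 'lead': np.float64(0.06542842470965415), 'tail': np.float64(0.22531763160689627), 'edge': array([0.06480587, 0.04319816]), 'xc': np.float64(0.47086794842038127), 'yedge': np.float64(0.07371317368426292), 'overhang': np.float64(0.008284748974608763)}
```

```bash
cat > slide.py <<'E'
from h import *
def slide(p0,yaw,S,Ft=8.2):
    q=down(yaw); d=np.array([np.sin(yaw),-np.cos(yaw)]); p0=np.array(p0)
    r.reach([*p0,.085],q); r.servo_line([*p0,.0665],q,v=.05); r.hold(.3)
    b=np.mean([r.read_force() for _ in range(5)],0)
    r.servo_line([*p0,.0638],q,v=.005); z=.0638; F=0; h=[]
    while F<Ft-.9 and z>.0615:
        z-=.0003 if F<4 else .00012; r.servo_line([*p0,z],q,v=.004); F=r.read_force()[2]-b[2]; h.append(round(F,1))
    print("press",z,h,r.read_time()); s=0; log=[]
    while s<S-1e-6:
        s=min(S,s+.008); z-=np.clip(Ft-F,-2,2)*.00006
        r.servo_line([*(p0+d*s),z],q,v=.022); f=r.read_force()-b; F=f[2]; log.append((round(float(s),3),*f.round(1).tolist()))
        if F>10 or F<5: print("abort");break
    print(log); e=p0+d*s
    r.servo_line([*e,z+.004],q,v=.02); r.servo_line([*e,.09],q,v=.1)
E
python3 - <<'E'
from slide import *
import pickle
r.close_gripper(30)
slide([.4688-.0005,.168],.028,.038)
r.reach([.472,.075,.22],down(.028)); r.hold(.15)
c=cam("wrist"); im=r.camera("wrist"); cv2.imwrite("pics/w3.png",im); print(r.read_time())
pickle.dump((c,im),open("E.pkl","wb"))
r.open_gripper()
c2=c; K,Rm,t=c
for y in (.0655,.0285): print((lambda p:(p[:2]/p[2]))(K@(Rm@np.array([.472,y,.063])+t)))
s=cv2.cvtColor(im,cv2.COLOR_BGR2GRAY)
print(s[180:270:3,268].tolist(),s[180:270:3,295].tolist())
E
```

```text
press 0.062480000000000015 [np.float64(-0.4), np.float64(0.4), np.float64(3.8), np.float64(6.9), np.float64(8.4)] 27.1333
[(0.008, -1.0, 1.5, 6.4), (0.016, -0.3, 1.4, 6.3), (0.024, 0.3, 2.6, 6.3), (0.032, -0.0, 2.5, 7.3), (0.038, 0.2, 2.7, 8.1)]
31.1833
[280.02815951 204.56369007]
[278.8793879  239.95872231]
[215, 207, 204, 213, 212, 212, 213, 212, 212, 211, 212, 216, 224, 223, 140, 139, 138, 139, 93, 62, 61, 62, 62, 61, 61, 70, 85, 86, 87, 86] [215, 206, 205, 214, 213, 212, 212, 211, 217, 224, 224, 223, 223, 223, 222, 222, 219, 158, 77, 68, 67, 67, 68, 115, 120, 120, 118, 117, 111, 30]
```

Run:
```python
from h import *
import pickle
c,im=pickle.load(open("E.pkl","rb"))
print(measure(c,im,(252,308),(222,245),(8,50),(60,185),((215,245),(320,405)),(180,212)))
cv2.imwrite("pics/crop3.png",cv2.resize(im[0:260,190:420],None,fx=2.3,fy=2.3))
```

```text
{'L': array([-0.03618063,  0.45176165]), 'R': array([-0.03686757,  0.50214835]), 'lead': np.float64(0.03750906614117974), 'tail': np.float64(0.22973633242304958), 'edge': array([0.06512655, 0.0430754 ]), 'xc': np.float64(0.4726630882930807), 'yedge': np.float64(0.0738583222785352), 'overhang': np.float64(0.03634925613735546)}
```

View pics/crop3.png

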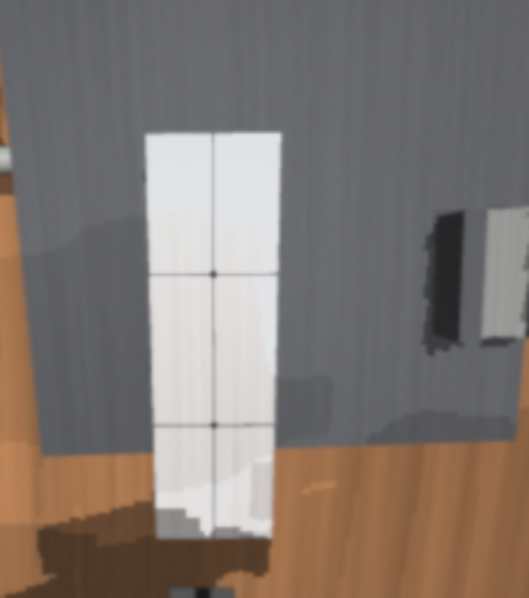

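Crop: strip lead at full-image row ~234, plate edge at ~row 195, giving a 36 mm overhang with the strip straight. I'll make one short corrective slide.

```bash
sed -i 's/s+.008/s+.004/; s/Ft-F,-2,2)\*.00006/Ft-F,-2.5,2.5)*.00008/; s/Ft-.9/Ft-.5/; s/r.hold(.3)/r.hold(.2)/' slide.py
python3 - <<'E'
from slide import *
import pickle
r.close_gripper(30)
slide([.4720,.137],.0365,.011,8.4)
r.reach([.473,.075,.18],down(.0365)); r.hold(.12)
c=cam("wrist"); im=r.camera("wrist"); cv2.imwrite("pics/w4.png",im); print(r.read_time())
pickle.dump((c,im),open("E.pkl","wb"))
K,Rm,t=c
for p in ([.448,.03,.063],[.498,.03,.063],[.473,.0738,.06]): print((lambda p:(p[:2]/p[2]).round(1))(K@(Rm@np.array(p)+t)))
s=cv2.cvtColor(im,cv2.COLOR_BGR2GRAY)
for u in (262,270,285,292): print(s[190:270:2,u].tolist())
E
```

```text
press 0.06260000000000002 [np.float64(0.5), np.float64(0.3), np.float64(3.4), np.float64(8.2)] 35.7833
[(0.004, -1.6, 1.2, 6.4), (0.008, -0.8, 1.6, 6.6), (0.011, -1.1, 1.5, 6.8)]
38.125
[250.1 254.7]
[306.6 256.7]
[280.4 207.2]
[216, 216, 215, 215, 214, 214, 194, 199, 213, 213, 212, 211, 211, 211, 211, 211, 210, 210, 191, 118, 123, 135, 137, 137, 136, 136, 136, 136, 136, 136, 136, 136, 135, 129, 78, 64, 65, 63, 48, 42]
[216, 216, 215, 215, 215, 215, 196, 200, 214, 215, 214, 214, 214, 214, 213, 214, 214, 195, 120, 119, 136, 140, 139, 140, 140, 140, 139, 139, 140, 139, 140, 139, 130, 88, 85, 86, 86, 86, 85, 72]
[214, 214, 213, 214, 213, 212, 178, 183, 211, 211, 210, 206, 206, 206, 206, 206, 205, 207, 217, 220, 218, 211, 209, 177, 130, 141, 137, 137, 138, 137, 133, 115, 102, 86, 84, 84, 84, 84, 84, 84]
[214, 214, 214, 213, 212, 211, 191, 195, 210, 198, 180, 178, 177, 176, 177, 176, 176, 182, 195, 195, 194, 195, 176, 104, 113, 132, 133, 132, 132, 127, 111, 102, 102, 98, 107, 103, 101, 95, 79, 79]
```

Run:
```python
import cv2
im=cv2.imread("pics/w4.png"); cv2.imwrite("pics/crop4.png",cv2.resize(im[130:290,190:380],None,fx=3.5,fy=3.5,interpolation=cv2.INTER_CUBIC))
```

```text
(no output)
```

View pics/crop4.png

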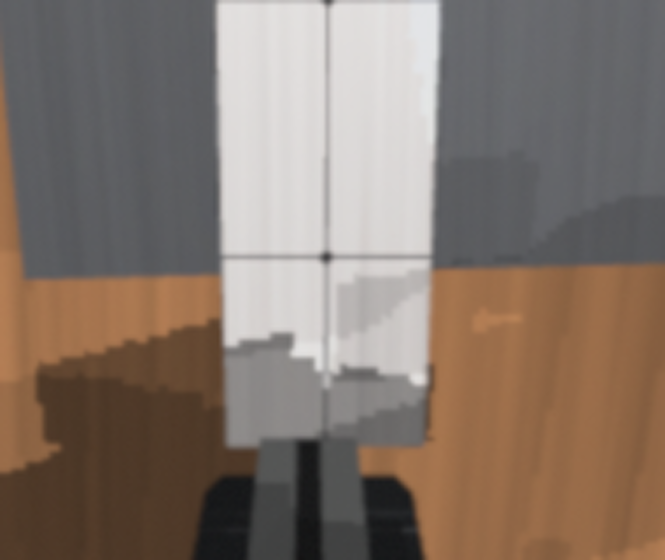

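Crop: the lead end is at crop row ~445 (full row 257) and the plate edge at row ~206, so the overhang is about 45 mm. The strip spans columns 254–311. Now I'll grip it.

Run:
```python
from h import *
import pickle
r.open_gripper()
q=down(.0365); p=[.4760,.0495]
r.reach([*p,.10],q); r.servo_line([*p,.039],q,v=.08); r.hold(.1); b=r.read_force()
r.close_gripper(90); print("gap",r.read_finger_gap(),r.read_gripper_force(),r.read_force()-b,r.read_eef_pos(),r.read_time())
r.servo_line([*p,.055],q,v=.03); r.servo_line([*p,.10],q,v=.1); r.hold(.2)
print(r.read_force()-b,r.read_wrist_torque(),r.read_finger_gap(),r.read_eef_pos(),r.read_time())
c=cam("wrist"); im=r.camera("wrist"); cv2.imwrite("pics/w5.png",im); pickle.dump((c,im,r.read_eef_pos()),open("F.pkl","wb"))
g=cv2.GaussianBlur(cv2.cvtColor(im,cv2.COLOR_BGR2GRAY),(3,3),0).astype(int)
for v in range(20,240,20):
    d=np.diff(g[v,200:360]); a=200.5+d.argmax(); e=200.5+d.argmin(); X=ray([(a,v),(e,v)],.125,c); print(v,a,e,X[:,:2].round(4).tolist())
```

```text
gap 0.5465528256223215 91.12160325050354 [-1.82391139  0.11307835  5.2240371 ] [0.47626036 0.04951779 0.03955512] 40.8167
[ 0.24680369  0.08690129 -3.30658153] [-0.19659837  0.01237152 -0.02824853] 0.5453405873427294 [0.4753293  0.04942118 0.09925159] 42.3
20 205.5 353.5 [[0.4475, 0.1525], [0.4953, 0.1542]]
40 206.5 352.5 [[0.4476, 0.1467], [0.4956, 0.1484]]
60 207.5 350.5 [[0.4478, 0.1407], [0.4955, 0.1424]]
80 208.5 349.5 [[0.448, 0.1345], [0.4958, 0.1362]]
100 209.5 348.5 [[0.4481, 0.1281], [0.4962, 0.1298]]
120 210.5 347.5 [[0.4483, 0.1214], [0.4965, 0.1232]]
140 211.5 345.5 [[0.4485, 0.1145], [0.4965, 0.1163]]
160 212.5 344.5 [[0.4487, 0.1074], [0.4968, 0.1091]]
180 213.5 343.5 [[0.4489, 0.1], [0.4972, 0.1017]]
200 214.5 342.5 [[0.4491, 0.0923], [0.4975, 0.0941]]
220 215.5 340.5 [[0.4493, 0.0843], [0.4975, 0.086]]
```

Run:
```python
from h import *
import pickle
q=down(.043); p=[.5609,-.2529]
r.servo_line([.476,.0495,.145],None,v=.15)
r.servo_line([*p,.145],q,v=.2); r.servo_line([*p,.103],q,v=.1); r.hold(.2)
e=r.read_eef_pos(); print(e,r.read_time(),r.read_force(),R.from_quat(r.read_tool_rot(),scalar_first=True).as_matrix().round(4).tolist())
c=cam("wrist"); im=r.camera("wrist"); cv2.imwrite("pics/w6.png",im); pickle.dump((c,im,e),open("G.pkl","wb"))
```

```text
[ 0.56152725 -0.25316719  0.10386793] 45.2833 [ 0.37241443 -0.07113158 -1.81814797] [[-0.043, 0.9991, 0.0014], [0.9991, 0.043, -0.0005], [-0.0006, 0.0014, -1.0]]
```

View pics/w6.png

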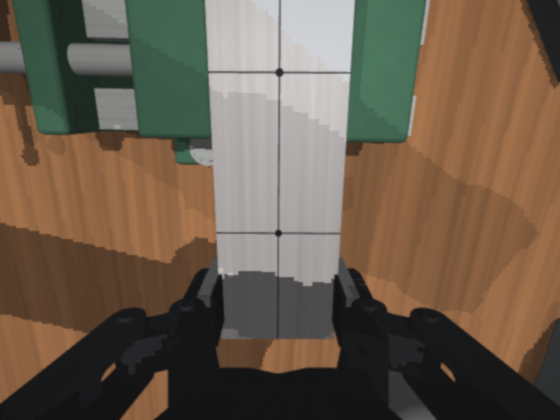

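The strip spans columns 211–348 at row 100 and hides the jaw plates. The green jaw ends are at rows 137–141. I'll check by projecting the jaw geometry into this view.

Run:
```python
from h import *
import pickle
D=pickle.load(open("D.pkl","rb")); c0,_=D["vice"]
c,im,e=pickle.load(open("G.pkl","rb")); K,Rm,t=c
pr=lambda P:[(lambda p:(p[:2]/p[2]).round(1).tolist())(K@(Rm@np.array(p)+t)) for p in P]
px=[[220,262],[261,262],[266.7,262],[324,262],[330.5,262],[367,262],[220,215]]
P=ray(px,.074,c0); print("jaw bottom ends",P.round(4).tolist()); print(pr(P))
print("campose",-Rm.T@t, "pred strip at y -.2",pr([[.5595-.025,-.2,.087],[.5595+.025,-.2,.087]]))
for v in (30,60,100,125,150):
    d=np.diff(cv2.GaussianBlur(im,(3,3),0)[v].astype(int),axis=0).__abs__().sum(1); print(v,[(int(i),int(d[i])) for i in range(100,430) if d[i]>25 and d[i]==d[max(0,i-3):i+4].max()])
```

```text
jaw bottom ends [[0.4823, -0.1898, 0.074], [0.5232, -0.1897, 0.074], [0.5288, -0.1897, 0.074], [0.5859, -0.1895, 0.074], [0.5923, -0.1895, 0.074], [0.6287, -0.1894, 0.074], [0.4848, -0.1407, 0.074]]
[[133.2, 130.0], [211.3, 133.2], [222.1, 133.7], [330.3, 138.1], [342.5, 138.6], [410.9, 141.4], [129.1, 24.4]]
campose [ 0.55737961 -0.17775012  0.24644838] pred strip at y -.2 [[229.4, 157.1], [329.8, 161.4]]
30 [(127, 60), (205, 107), (280, 88), (352, 124), (421, 88)]
60 [(130, 63), (207, 118), (277, 91), (350, 127), (417, 33)]
100 [(134, 69), (209, 102), (277, 82), (348, 103), (412, 82)]
125 [(137, 65), (210, 109), (277, 82), (346, 104), (408, 93)]
150 [(119, 31), (172, 34), (189, 70), (279, 74), (345, 110)]
```

Run:
```python
from h import *
import pickle
c,im,e=pickle.load(open("G.pkl","rb"))
for z in (.1235,):
  for v,a,b in ((30,205.5,352.5),(60,207.5,350.5),(100,209.5,348.5),(125,210.5,346.5)):
    P=ray([(a,v),(b,v)],z,c); m=P.mean(0); print(v,np.linalg.norm(P[0]-P[1]).round(4),m.round(4),"off",(m[0]-(.5567-.038*(m[1]+.152))).round(4))
```

```text
30 0.0504 [ 0.5568 -0.1508  0.1235] off 0.0002
60 0.0502 [ 0.5572 -0.1602  0.1235] off 0.0002
100 0.0506 [ 0.5578 -0.1735  0.1235] off 0.0003
125 0.0506 [ 0.558  -0.1822  0.1235] off 0.0002
```

Run:
```python
from h import *
q=down(.043); p=np.array([.5605,-.2529]); ey=np.array([-.038,.9993])
b=r.read_force()
r.servo_line([*p,.060],q,v=.1); r.servo_line([*p,.0505],q,v=.03); print("in",r.read_force()-b,r.read_eef_pos(),r.read_time())
z=.0505; F=0
while F<1.5 and z>.0445:
    z-=.0005; r.servo_line([*p,z],q,v=.006); F=(r.read_force()-b)[2]
print("down",z,r.read_force()-b,r.read_eef_pos(),r.read_time())
s=.006; r.servo_line([*(p+ey*s),z],q,v=.02); b1=r.read_force(); print("fric",b1-b)
f=0; log=[]
while s<.034:
    s+=.0007 if f<1.5 else .0002
    r.servo_line([*(p+ey*s),z],q,v=.012); fv=r.read_force()-b1; f=-(fv[:2]@ey); log.append((round(s,4),round(f,1),round(fv[2],1)))
    if f>5.3: break
print(log[-12:],r.read_force()-b,r.read_eef_pos(),r.read_time())
```

```text
in [0.31422317 0.2932219  0.15759901] [ 0.56039507 -0.25277237  0.05044591] 46.3833
down 0.048 [-0.04900889  0.84713973  2.33894083] [ 0.56059482 -0.25292458  0.04811056] 47.6333
fric [-0.49563585  0.448947    2.51076904]
[(0.02, np.float64(1.7), np.float64(1.1)), (0.0202, np.float64(2.1), np.float64(1.7)), (0.0204, np.float64(2.5), np.float64(0.8)), (0.0206, np.float64(2.4), np.float64(1.6)), (0.0208, np.float64(1.9), np.float64(0.4)), (0.021, np.float64(2.6), np.float64(1.1)), (0.0212, np.float64(2.1), np.float64(0.8)), (0.0214, np.float64(2.5), np.float64(1.0)), (0.0216, np.float64(1.4), np.float64(1.2)), (0.0223, np.float64(1.3), np.float64(0.6)), (0.023, np.float64(3.7), np.float64(-0.2)), (0.0232, np.float64(5.6), np.float64(-0.5))] [-0.04854993 -5.14193794  1.99079083] [ 0.55958476 -0.23043706  0.04803727] 59.5833
```

Run:
```python
from h import *
q=down(.043); r.open_gripper(); p=r.read_eef_pos(); print(p,r.read_time())
r.servo_line([p[0],p[1],.16],q,v=.13); r.hold(.05); c=cam("wrist"); im=r.camera("wrist"); print(r.read_force(),r.read_time(),r.read_eef_pos())
cv2.imwrite("pics/w7.png",im); g=cv2.GaussianBlur(cv2.cvtColor(im,cv2.COLOR_BGR2GRAY),(3,3),0).astype(int)
for v in range(60,260,20):
    d=np.diff(g[v,200:360]); a=200.5+d.argmax(); e=200.5+d.argmin(); X=ray([(a,v),(e,v)],.071,c); m=X.mean(0); print(v,X[:,:2].round(4).tolist(),(m[0]-(.5567-.038*(m[1]+.152))).round(4))
for u in (265,290): print(g[150:330:4,u].tolist(), ray([(u,250)],.071,c).round(4)[0,:2])
```

```text
[ 0.55956664 -0.22903281  0.04783821] 60.05
[-0.17054735 -0.38150563 -0.1179787 ] 61.1583 [ 0.55875554 -0.22875018  0.15876076]
60 [[0.5293, -0.1213], [0.5905, -0.1187]] 0.0044
80 [[0.522, -0.1338], [0.5903, -0.1309]] 0.0002
100 [[0.522, -0.1465], [0.5908, -0.1436]] -0.0
120 [[0.5851, -0.1569], [0.5913, -0.1567]] 0.0313
140 [[0.5227, -0.1732], [0.5912, -0.1703]] -0.0005
160 [[0.5227, -0.1873], [0.5917, -0.1843]] -0.0008
180 [[0.5586, -0.2004], [0.5564, -0.2005]] -0.001
200 [[0.5332, -0.2167], [0.5832, -0.2145]] -0.0009
220 [[0.5334, -0.2325], [0.5836, -0.2303]] -0.0012
240 [[0.5569, -0.2479], [0.584, -0.2467]] 0.0101
[176, 176, 175, 175, 174, 174, 173, 172, 148, 172, 171, 171, 170, 170, 170, 183, 179, 170, 170, 169, 170, 164, 82, 81, 80, 80, 80, 81, 80, 80, 79, 79, 79, 78, 76, 76, 77, 77, 74, 73, 73, 73, 73, 74, 88] [ 0.549  -0.2567]
[177, 176, 175, 174, 173, 172, 171, 169, 142, 167, 166, 165, 165, 164, 163, 162, 162, 162, 161, 163, 161, 161, 160, 156, 76, 75, 75, 75, 91, 118, 121, 120, 119, 95, 74, 98, 117, 116, 115, 114, 114, 113, 111, 111, 111] [ 0.5686 -0.2558]
```

```bash
python3 -c "
from cell import r
print(r.close_job(), r.read_time())"
```

```text
the job is handed in; nothing more can be done
the job is handed in; nothing more can be done
```

The job is handed in at about 61 s of the 67 s allowed: the strip was slid to about 45 mm overhang in three presses (5–8.5 N), gripped there, laid on the parallels, pushed home on the pin at about 5.6 N and released; a last wrist picture, checked by numbers only, put it between the jaws with its lead end where expected.

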